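# Clear the lidding press and hold its lever level

### The job

Take the two finished round spice tins out of the lidding press's catch tray and stand them upright on the floor of the open tote. Then push the press's spring-loaded lever down until its arm is level, so that the ram rests on the lid of the tin still clamped in the press, and finish with the gripper still holding it there: not let go, and never pushed far beyond level, which would crush that tin. Leave the other things on the shelf where they stand.

Things in the scene. Friction and masses are not known exactly. Their poses are not given: they have to be found in the camera images.
- press: Grey steel bench lidding press, fixed. Origin on the shelf under its middle; at yaw 0 x points away from the robot, y left. Base plate x -100 to 100, y -60 to 95, 20 mm high; column and head x -60 to 90, y -35 to 35, up to 225 mm high. A round blue tin is clamped under the ram at x -25, y 0: not to be taken. Catch tray on its right (-y), lever on its left (+y).
- tray (a point): Centre of the floor of the press's open steel catch tray, 4 mm above the shelf, axes as the press. Tray outside 215 mm (x) by 125 mm (y), walls 4 mm thick, 22 mm high.
- tin_a_center (a point): Finished round blue plastic spice tin with clip-on lid, 46 mm diameter, 62 mm tall, about 0.09 kg, standing in the catch tray. The point is its centre, half-way up (31 mm above its underside); its z axis is the tin's own axis. There is at least 20 mm free to the low tray walls and 35 mm between the tins.
- tin_b_center (a point): Second finished tin, the same in every way as the first, also standing in the catch tray, farther from the robot along the press's x axis.
- tote: Grey plastic open tote, loose, 0.9 kg, 250 mm (its x) by 190 mm (its y) outside, 65 mm high, walls and floor 5 mm thick, empty. Origin: centre of its underside, z up.
- lever (a joint): Angle of the press lever (rad). 0: released, arm slanting up 0.42 rad (24 degrees) above level; grows as it is pushed down; 0.42: arm level, ram just on the lid; 0.75: hard stop. A spring returns it to 0 unless held; level takes about 8 N down on the bar. Within 0.12 rad of level is level enough; beyond 0.62 the tin is crushed.
- lever_bar (a point): Centre of the lever's black rubber cross-bar, 20 mm diameter, 90 mm long, lying along the press's x axis at the free end of the arm; it moves on a 140 mm radius about the pivot and can be pushed down from above. When level it is as high as the pivot and 140 mm from it along the press's +y.
- lever_pivot (a point): Pivot of the lever on the left side of the press (fixed to the press), 150 mm above the shelf; the lever turns about the press's x axis and its arm (14 mm diameter rod) points along the press's +y.
- jar: Small amber glass jar, 36 mm diameter, 70 mm tall, standing on the front left corner of the press's base plate. Leave alone. Origin: centre of its underside.
- tongs: Chrome tongs lying on the shelf left of the press, 250 mm long (x), 50 mm wide, 18 mm high. Leave alone. Origin: under their middle.
- skewer_holder: Bamboo cup, 68 mm diameter, 110 mm tall, with skewers standing up to 215 mm. Leave alone. Origin: centre of its underside.
- griddle_press: Black cast-aluminium griddle press, plate 90 (x) by 140 (y) mm, bar handle on top, 64 mm high overall. Leave alone. Origin: centre of its underside.
- square_tin: Larger square blue plastic spice tin with clip-on lid, 64 by 64 mm, 102 mm tall. Leave alone. Origin: centre of its underside.
- bowl: Small steel bowl, 110 mm across, 50 mm high. Leave alone. Origin: centre of its underside.
There are look-alikes about, which are no part of the job. Leave any pink look-alike of the part that bears tin_a_center alone.

How it is judged:
On the way, in this order (a step that is already met when the one before it is completed fails the run):
1. both finished tins stand upright on the floor of the tote, let go (x of tin_a_center in the frame of tote between -0.105 and 0.105 m and y of tin_a_center in the frame of tote between -0.075 and 0.075 m and z of each of tin_a_center, tin_b_center in the frame of tote below 0.046 m and angle between each of tin_a_center, tin_b_center's own z axis and vertical below 0.2 rad and distance between the grasp point and tin_a_center above 0.055 m and x of tin_b_center in the frame of tote between -0.105 and 0.105 m and y of tin_b_center in the frame of tote between -0.075 and 0.075 m and distance between the grasp point and tin_b_center above 0.055 m and angle between tote's own z axis and vertical below 0.1 rad), for 0.3 s.
2. the lever is held level by the gripper, the tins still in the tote (all of step 1 and value of joint lever between 0.3 and 0.54 rad and contact force between lever and the fingers above 2 N), for 0.5 s.
At the end, for the whole second after the job is handed in: Through the last second both tins stand upright (within 0.2 rad) inside the tote on its floor (centre under 46 mm above its underside), over 55 mm from the grasp point, and the gripper presses the lever with over 2 N at 0.30 to 0.54 rad (level is 0.42) (all of step 2); the arm keeps its last pose, push and grip.
It fails at once if the lever is pushed far beyond level (over 0.62 rad): the tin in the press is crushed (value of joint lever above 0.62 rad).
It fails at once if another thing on the shelf is shoved or tipped over (moved over 30 mm or tilted over 0.3 rad) (distance of any of jar, tongs, skewer_holder, griddle_press, square_tin, bowl from where it was at the start of the episode above 0.03 m or angle between any of jar, tongs, skewer_holder, griddle_press, square_tin, bowl's own z axis and vertical above 0.3 rad).
It also fails if it takes over 64 s, if anything falls off the work surface, if the arm or the gripper's body presses on something with over 40 N, if the wrist force passes 120 N, or if a joint passes its speed limit or range.

### The arm

A 6-joint arm with a two-finger parallel gripper is mounted at the origin on the work surface. World frame = base frame: x ahead of the robot, y to its left, z up, the work surface at z = 0. Lengths are in m, angles in rad, forces in N, time in s.
With the tool pointing down it reaches from about 0.35 to 0.975 m from the base axis. Payload 4.9 kg.
Tool frame: the origin (TCP) lies between the finger pads; the fingertips stand 25 mm ahead of it and the grasp point (between the pads) lies 6 mm ahead of it; z points along the fingers, y is the line along which they close (so a half turn about z gives the same grasp; the last joint's range is limited). The gripper opens to 85 mm and grips with 20 to 120 N. Pads are 22 mm wide; open, the fingers measure 114 mm over their backs; the gripper's body (76 mm by 85 mm) begins 54 mm behind the grasp point. The pads swing forward as they close: fully open they stand 13 mm farther back than shut.
Start: joints at [-1.363, 0.053, 1.613, -0, 1.476, -0.119], TCP at [0.201, -0.592, 0.256] pointing down, gripper open.
Joint ranges: [-3.01, 3.01], [-1.01, 2.22], [0.06, 2.58], [-1.02, 4.17], [0.09, 2.62], [-3.14, 3.14]. Speed limits (rad/s): [2.57, 2.57, 3.14, 3.14, 3.14, 3.14].

### API

Orientations are given as a unit quaternion [w, x, y, z].
In Python, from plant import manip gives the robot as it stands.
- The arm moves only by the shell command python3 -m inch 'ROWS'. ROWS is JSON, a list of rows, each a list of 3 entries, a list of its own where there are three numbers: the shift along the tool's x, y, z in m, then the turn, a rotation vector about the tool's x, y, z in rad, then the opening, from 0 (shut) to 1 (fully open). A call has 1 to 8 rows; each row shifts and turns the commanded pose from where the row before left it, along the tool's axes as they then stand; what a row does not reach is not made up. A row lasts 1/10 s, in which the tool goes at most 50 mm and 8.59 degrees, less where a joint would pass 70% of its speed; a pose out of reach is approached as far as the arm can. A call with a gripper value outside its range is refused whole. The fingers move at their own pace and stop on an object; the grip force is fixed at half the most. Time passes only in rows, so rows that do not move let the fingers close. It gives the time, the measured TCP pose, the force, the opening and the grip force at its end, in the units of the state.
- manip.state(): the state, without advancing time (a new reading comes with each control period).
- manip.grab_frame(name): name is "scene" or "top"; returns (picture, depth): 400x640x3 uint8, red, green, blue; 400x640 float32, m along the optical axis (not along the pixel's ray), 0 where there is no reading.
- manip.camera_params(name): a dict with "camera_matrix" (3x3 intrinsics, pixels), "rvec" (rotation vector, rad) and "tvec" (3), from world to camera coordinates, as OpenCV has them. Camera axes: x right, y down, z forward; pixel columns grow to the right and rows downward; lengths in m; the calibration is good to about 2 mm. A picture is of the moment at which its call begins. camera_params takes no time and is no camera call.
- manip.job_done(): hands the job in; it is judged then, once.
Trained networks look in the newest picture that a camera, given by its name, has taken for a name from the list of things; names that differ only in an ending like _2 or _b are one class to them, and where a whole thing is asked for, a point or a joint stands for the part that bears it (a point fixed in the world has none). Each returns a list of dicts, best first, with "score" (0 to 1); they miss things now and then, are a little off and sometimes report something else, mostly with a low value. They report only what shows in the picture. A call takes as long as a camera call. They do not tell look-alikes from the thing itself.
- manip.look_for(camera, label): "point" ([x, y, z] in m, in world coordinates, good to about 4 mm: the middle of the surface that is visible of it).
The state is a dict: "time": time; "joint_pos": joint angles; "joint_vel": joint speeds; "joint_efforts": joint torques, N m; "tool_pos": TCP position; "tool_rot": TCP orientation; "contact_force": force on the tool from outside, world axes, zero at the start; "ft_torque": the same for the moment, N m; "gripper_width": opening from 0.0 (shut) to 1.0 (fully open); "grasp_force": force on a finger pad.
Only numpy, scipy, OpenCV 4.12 (cv2) and the standard library are available. Lean on these libraries where they do the work, as an engineer would, in place of code of your own. Each camera call takes 0.05 s, during which the arm holds its last target. There are 200 camera calls.

## Working session

There is one attempt and no reset: what is moved stays moved. The work goes in short steps, Python scripts to look and compute and a shell command to move; the robot and the scene stay as the last step left them, time stands still between calls to the robot, and variables do not carry over. Pictures are saved under pics/ and viewed, at most 10 in all, crops included, and the job is handed in when it is done.

```bash
mkdir -p pics; ls; cat > h.py <<'E'
import numpy as np, cv2
from plant import manip
def cam(n):
    p=manip.camera_params(n); K=np.array(p["camera_matrix"],float); R=cv2.Rodrigues(np.array(p["rvec"],float))[0]; return K,R,np.array(p["tvec"],float).ravel()
def cloud(n,d):
    K,R,t=cam(n); v,u=np.indices(d.shape); c=np.stack([(u-K[0,2])/K[0,0]*d,(v-K[1,2])/K[1,1]*d,d],-1)
    w=(c-t)@R; w[d==0]=np.nan; return w
def pix(n,p):
    K,R,t=cam(n); c=R@np.array(p)+t; return (K@c/c[2])[:2].round()
E
python3 - <<'E'
from h import *
for n in("top","scene"):
    a,d=manip.grab_frame(n); np.savez(f"{n}0.npz",a=a,d=d); cv2.imwrite(f"pics/{n}0.png",a[:,:,::-1])
    for l in("tin_a_center","tote","press","lever_bar","tongs","jar","skewer_holder","griddle_press","square_tin","bowl","lever"):
        print(n,l,[(np.round(r["point"],3).tolist(),round(r["score"],2),pix(n,r["point"]).tolist()) for r in manip.look_for(n,l)])
print(manip.state())
E
```

```text
pics
top tin_a_center [([0.481, -0.012, 0.064], 0.56, [348.0, 226.0]), ([0.448, -0.157, 0.061], 0.54, [401.0, 240.0]), ([0.356, -0.042, 0.066], 0.5, [358.0, 273.0])]
top tote [([0.717, -0.288, 0.105], 0.7, [453.0, 140.0]), ([0.484, -0.361, 0.006], 0.64, [471.0, 230.0])]
top press [([0.554, 0.077, 0.019], 0.89, [316.0, 201.0])]
top lever_bar [([0.608, 0.262, 0.211], 0.9, [239.0, 166.0])]
top tongs [([0.395, 0.33, 0.01], 0.56, [225.0, 255.0])]
top jar [([0.476, 0.177, 0.089], 0.52, [277.0, 225.0]), ([0.72, -0.29, 0.104], 0.51, [453.0, 138.0])]
top skewer_holder [([0.757, 0.16, 0.083], 0.97, [287.0, 124.0])]
top griddle_press [([0.762, -0.146, 0.01], 0.75, [394.0, 132.0])]
top square_tin [([0.718, -0.287, 0.105], 0.76, [452.0, 139.0]), ([0.582, -0.034, 0.068], 0.72, [356.0, 189.0])]
top bowl [([0.576, 0.5, 0.024], 0.96, [168.0, 190.0]), ([0.396, 0.332, 0.01], 0.64, [224.0, 255.0])]
top lever [([0.605, 0.263, 0.207], 0.82, [239.0, 168.0])]
scene tin_a_center [([0.496, -0.026, 0.048], 0.79, [286.0, 229.0]), ([0.367, -0.06, 0.047], 0.79, [251.0, 215.0]), ([0.463, -0.17, 0.046], 0.59, [238.
[... 742 characters left out ...]
'joint_pos': array([-1.36303696e+00,  5.26950780e-02,  1.61290407e+00,  7.31965828e-06,
        1.47601119e+00, -1.18981263e-01]), 'joint_vel': array([ 0.00012396, -0.00038597,  0.00062163, -0.00146243,  0.00093197,
        0.00087389]), 'joint_efforts': array([ 1.13965514e-04, -3.93686235e+01, -3.70461845e+01, -1.17393080e-05,
        5.74163259e-04,  1.62001288e-05]), 'tool_pos': array([ 0.20060712, -0.59190633,  0.25630419]), 'tool_rot': array([-8.99602575e-06,  9.86684781e-01,  1.62644222e-01,  3.24740288e-06]), 'contact_force': array([-0.16712938,  0.26468436, -0.23047429]), 'ft_torque': array([0.00594155, 0.01495217, 0.03059166]), 'grasp_force': 0.0, 'gripper_width': 0.999329509088735}
```

View pics/top0.png

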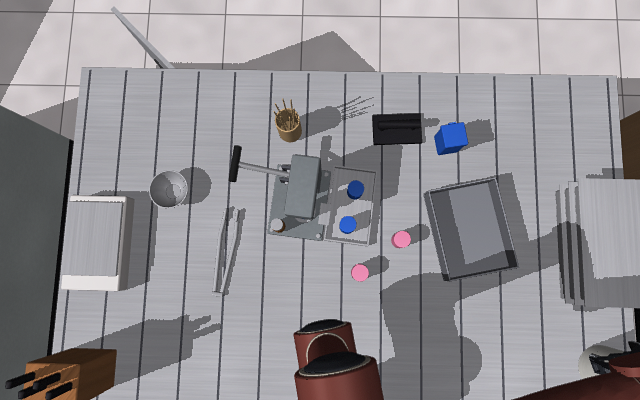

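View pics/scene0.png

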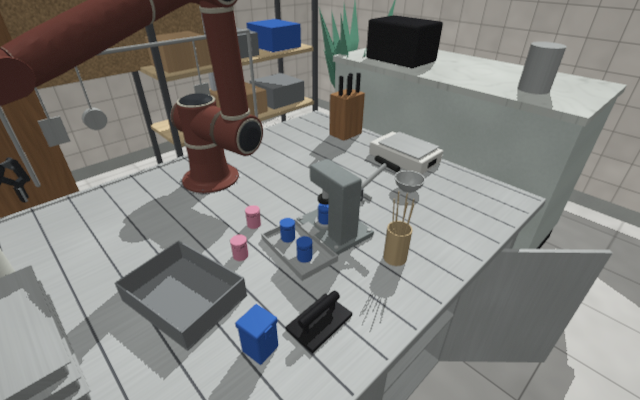

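The top view shows the blue tins in the tray at (348,225), nearer the robot and so tin_a, and at (356,189), tin_b. Pink look-alikes stand outside the tray at (401,240) and (360,273), and the square tin is at (452,138). The tote is at (470,228) and the lever bar at (235,163). The two round blue tins in the tray fit the description. I'll confirm them in a crop and measure.

```bash
python3 - <<'E'
from h import *
f=np.load("top0.npz"); a,d=f["a"],f["d"]; w=cloud("top",d)
cv2.imwrite("pics/crop.png",cv2.resize(a[130:290,220:420,::-1],None,fx=4,fy=3.75,interpolation=cv2.INTER_CUBIC))
hsv=cv2.cvtColor(a,cv2.COLOR_RGB2HSV); blue=(hsv[...,0]>105)&(hsv[...,0]<130)&(hsv[...,1]>150)
for n,(u,v) in dict(a=(348,225),b=(356,189)).items():
    m=np.zeros_like(blue); m[v-14:v+14,u-14:u+14]=1; m&=blue&(w[...,2]>.055); p=w[m]
    print(n,len(p),p[:,2].mean(),(p.min(0)+p.max(0))[:2]/2,p.min(0),p.max(0),cv2.minEnclosingCircle(p[:,:2].astype(np.float32)))
def rect(n,u0,u1,v0,v1,z0,z1):
    m=np.zeros_like(blue); m[v0:v1,u0:u1]=1; m&=(w[...,2]>z0)&(w[...,2]<z1); p=w[m]
    print(n,len(p),p.mean(0),cv2.minAreaRect(p[:,:2].astype(np.float32)))
rect("toterim",410,530,165,290,.055,.08)
rect("bar",225,243,140,188,.17,.28)
rect("tray",320,385,160,250,.015,.03)
rect("head",285,325,145,225,.21,.24)
rect("jar",265,288,210,235,.075,.11)
rect("base",262,325,150,245,.012,.028)
rect("tongs",205,250,200,300,.008,.03)
K,R,t=cam("top");print(-R.T@t)
E
```

```text
a 219 0.06643155898165919 [ 0.48654531 -0.01183629] [ 0.46453017 -0.03231875  0.05871638] [0.50856044 0.00864616 0.07472526] ((0.4862864017486572, -0.011067885905504227), 0.023191262036561966)
b 214 0.06639722508091322 [ 0.58317425 -0.03206277] [ 0.56096738 -0.05279323  0.05713083] [ 0.60538111 -0.0113323   0.07259606] ((0.5835902094841003, -0.03132293373346329), 0.023086661472916603)
toterim 831 [ 0.4822233  -0.35056608  0.06342411] ((0.47595375776290894, -0.31138670444488525), (0.25029492378234863, 0.26826709508895874), 12.380524635314941)
bar 319 [0.61563024 0.27104655 0.214965  ] ((0.6164214611053467, 0.26902318000793457), (0.02819189243018627, 0.08998565375804901), 84.66436767578125)
tray 897 [0.55251521 0.0200427  0.022007  ] ((0.546124279499054, -0.006054960191249847), (0.1551121324300766, 0.21700209379196167), 84.32386779785156)
head 1782 [0.56181191 0.10492018 0.22520135] ((0.5638346672058105, 0.10542163252830505), (0.07013992220163345, 0.15085823833942413), 83.82090759277344)
jar 127 [0.4797254  0.17772556 0.0899561 ] ((0.4799708425998688, 0.17779633402824402), (0.03224142640829086, 0.03009675443172455), 1.5141968727111816)
base 1732 [0.5183744  0.12800407 0.02093046] ((0.5496981739997864, 0.1222492977976799), (0.16143798828125, 0.20006664097309113), 84.50415802001953)
tongs 680 [0.39865855 0.3312265  0.01272945] ((0.41622394323349, 0.326362669467926), (0.2659262716770172, 0.1119137704372406), 4.073359489440918)
[0.37441023 0.03940545 1.3320366 ]
```

View pics/crop.png

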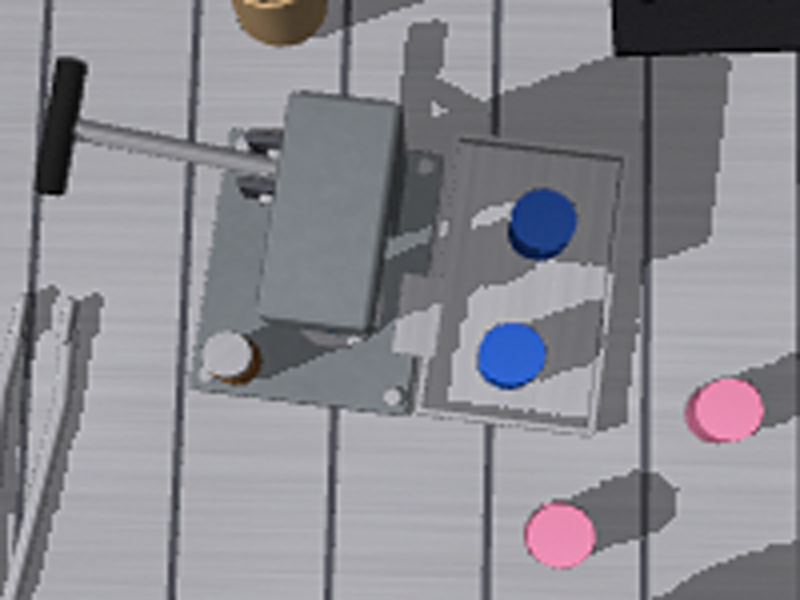

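The crop confirms two round blue tins in the tray, with the pink ones outside it. Sizes and heights fit: tin tops at 66 mm with radius 23 mm, and the head at 225 mm. The current tool yaw (18.7°) suits both the tins and the tote, so I'll keep it. Moving over tin_a.

```bash
R='x'; python3 -m inch '[[[0.0285,-0.0286,0],[0,0,0],1],[[0.0285,-0.0286,0],[0,0,0],1],[[0.0285,-0.0286,0],[0,0,0],1],[[0.0285,-0.0286,0],[0,0,0],1],[[0.0285,-0.0286,0],[0,0,0],1],[[0.0285,-0.0286,0],[0,0,0],1],[[0.0285,-0.0286,0],[0,0,0],1],[[0.0285,-0.0286,0],[0,0,0],1]]'
python3 -m inch '[[[0.0285,-0.0286,0],[0,0,0],1],[[0.0285,-0.0286,0],[0,0,0],1],[[0.0285,-0.0286,0],[0,0,0],1],[[0.0285,-0.0286,0],[0,0,0],1],[[0.0285,-0.0286,0],[0,0,0],1],[[0.0285,-0.0286,0],[0,0,0],1],[[0.0285,-0.0286,0],[0,0,0],1],[[0.0285,-0.0286,0],[0,0,0],1]]'
python3 -m inch '[[[0,0,0],[0,0,0],1],[[0,0,0],[0,0,0],1]]'
cat >> h.py <<'E'
def go(x,y,z):
    from scipy.spatial.transform import Rotation as Ro
    s=manip.state(); q=s["tool_rot"]; R=Ro.from_quat(np.r_[q[1:],q[0]]).as_matrix()
    print("pos",s["tool_pos"].round(4),"go",(R.T@(np.array([x,y,z])-s["tool_pos"])).round(4),"t",round(s["time"],2),"w",round(s["gripper_width"],3),"F",s["contact_force"].round(1))
E
python3 -c "
from h import *
go(.4863,-.0115,.055)"
```

```text
time: 2.0
tool_pos: [0.3436, -0.3005, 0.2565]
tool_rot: [0.0, 0.987, 0.162, 0.0]
contact_force: [0.4, -0.0, 0.5]
gripper_width: 1.002
grasp_force: 0.0
time: 2.8
tool_pos: [0.4861, -0.0104, 0.2566]
tool_rot: [0.0, 0.987, 0.163, 0.0]
contact_force: [0.9, 0.6, 0.2]
gripper_width: 1.003
grasp_force: 0.0
time: 3.0
tool_pos: [0.4857, -0.0115, 0.2563]
tool_rot: [0.0, 0.987, 0.164, -0.0]
contact_force: [0.2, -0.6, 0.3]
gripper_width: 1.003
grasp_force: 0.0
pos [ 0.4857 -0.0115  0.2563] go [7.000e-04 2.000e-04 2.013e-01] t 3.0 w 1.003 F [ 0.2 -0.6  0.3]
```

```bash
python3 -m inch '[[[0,0,0.04],[0,0,0],1],[[0,0,0.04],[0,0,0],1],[[0,0,0.04],[0,0,0],1],[[0,0,0.03],[0,0,0],1],[[0,0,0.03],[0,0,0],1],[[0,0,0.021],[0,0,0],1],[[0,0,0],[0,0,0],1]]'
python3 -m inch '[[[0,0,0],[0,0,0],0],[[0,0,0],[0,0,0],0],[[0,0,0],[0,0,0],0],[[0,0,0],[0,0,0],0],[[0,0,0],[0,0,0],0],[[0,0,0],[0,0,0],0],[[0,0,0],[0,0,0],0],[[0,0,0],[0,0,0],0]]'
```

```text
time: 3.7
tool_pos: [0.4824, -0.0129, 0.0519]
tool_rot: [-0.001, 0.987, 0.162, -0.003]
contact_force: [-0.3, -0.3, -0.0]
gripper_width: 1.002
grasp_force: 0.0
time: 4.5
tool_pos: [0.4874, -0.0126, 0.0576]
tool_rot: [0.001, 0.987, 0.163, 0.002]
contact_force: [-0.2, -0.8, 6.3]
gripper_width: 0.527
grasp_force: 61.6
```

```bash
python3 -m inch '[[[0,0,-0.02],[0,0,0],0],[[0,0,-0.04],[0,0,0],0],[[0,0,-0.04],[0,0,0],0],[[0,0,-0.02],[0,0,0],0],[[0,0,0],[0,0,0],0]]'
python3 - <<'E'
from h import *
f=np.load("top0.npz"); w=cloud("top",f["d"])
m=np.zeros(w.shape[:2],bool); m[165:295,418:530]=1; m&=(w[...,2]>.055)&(w[...,2]<.08)
n,l,st,_=cv2.connectedComponentsWithStats(m.astype(np.uint8)); m=l==1+st[1:,4].argmax()
c,s,an=cv2.minAreaRect(w[m][:,:2].astype(np.float32)); print(c,s,an)
t=np.radians(an if s[0]>s[1] else an-90)
for k in(-.055,.055):
    p=np.array(c)+k*np.array([np.cos(t),np.sin(t)]); print(k,p); go(*p,.06)
E
```

```text
time: 5.0
tool_pos: [0.4879, -0.0125, 0.1797]
tool_rot: [0.001, 0.987, 0.163, 0.004]
contact_force: [1.4, -0.8, -2.3]
gripper_width: 0.519
grasp_force: 61.4
(0.4840182960033417, -0.34811824560165405) (0.25031140446662903, 0.19304825365543365) 12.38883113861084
-0.055 [ 0.43029902 -0.35991822]
pos [ 0.4879 -0.0125  0.1797] go [-0.1671  0.31    0.1197] t 5.0 w 0.519 F [ 1.4 -0.8 -2.3]
0.055 [ 0.53773757 -0.33631827]
pos [ 0.4879 -0.0125  0.1797] go [-0.0577  0.3222  0.1206] t 5.0 w 0.519 F [ 1.4 -0.8 -2.3]
```

```bash
python3 -m inch '[[[-0.0208,0.0387,0],[0,0,0],0],[[-0.0208,0.0387,0],[0,0,0],0],[[-0.0208,0.0387,0],[0,0,0],0],[[-0.0208,0.0387,0],[0,0,0],0],[[-0.0208,0.0387,0],[0,0,0],0],[[-0.0208,0.0387,0],[0,0,0],0],[[-0.0208,0.0387,0],[0,0,0],0],[[-0.0208,0.0387,0],[0,0,0],0]]'
python3 -m inch '[[[0,0,0],[0,0,0],0],[[0,0,0.035],[0,0,0],0],[[0,0,0.035],[0,0,0],0],[[0,0,0.025],[0,0,0],0],[[0,0,0.014],[0,0,0],0],[[0,0,0],[0,0,0],0],[[0,0,0],[0,0,0],0]]'
python3 -c "
from h import *
go(.4303,-.3599,.06)"
```

```text
time: 5.8
tool_pos: [0.426, -0.3596, 0.1728]
tool_rot: [-0.001, 0.987, 0.163, -0.001]
contact_force: [0.8, 1.1, -0.9]
gripper_width: 0.525
grasp_force: 61.6
time: 6.5
tool_pos: [0.4277, -0.3586, 0.0665]
tool_rot: [0.0, 0.987, 0.163, 0.0]
contact_force: [-0.2, -0.1, -0.3]
gripper_width: 0.527
grasp_force: 61.8
pos [ 0.4277 -0.3586  0.0665] go [0.0021 0.0021 0.0065] t 6.5 w 0.527 F [-0.2 -0.1 -0.3]
```

```bash
python3 -m inch '[[[0,0,0.005],[0,0,0],0],[[0,0,0.002],[0,0,0],0],[[0,0,0],[0,0,0],0],[[0,0,0],[0,0,0],0]]'
python3 -m inch '[[[0,0,0],[0,0,0],1],[[0,0,0],[0,0,0],1],[[0,0,0],[0,0,0],1],[[0,0,0],[0,0,0],1],[[0,0,0],[0,0,0],1],[[0,0,0],[0,0,0],1],[[0,0,0],[0,0,0],1]]'
python3 -m inch '[[[0,0,-0.02],[0,0,0],1],[[0,0,-0.04],[0,0,0],1],[[0,0,-0.04],[0,0,0],1],[[0,0,-0.04],[0,0,0],1],[[0,0,0],[0,0,0],1]]'
python3 -c "
from h import *
go(.5834,-.0317,.055)"
```

```text
time: 6.9
tool_pos: [0.4276, -0.359, 0.0598]
tool_rot: [0.0, 0.987, 0.163, 0.0]
contact_force: [-0.7, 0.3, -0.3]
gripper_width: 0.525
grasp_force: 61.8
time: 7.6
tool_pos: [0.4274, -0.3587, 0.0593]
tool_rot: [-0.0, 0.987, 0.163, -0.0]
contact_force: [-0.1, 0.5, -0.9]
gripper_width: 1.002
grasp_force: 0.0
time: 8.1
tool_pos: [0.43, -0.3615, 0.2072]
tool_rot: [0.006, 0.987, 0.163, 0.004]
contact_force: [0.2, -0.7, 0.2]
gripper_width: 1.002
grasp_force: 0.0
pos [ 0.43   -0.3615  0.2072] go [ 0.2504 -0.2649  0.1503] t 8.1 w 1.002 F [ 0.2 -0.7  0.2]
```

```bash
python3 -m inch '[[[0.0316,-0.0325,0],[0,0,0],1],[[0.0316,-0.0325,0],[0,0,0],1],[[0.0316,-0.0325,0],[0,0,0],1],[[0.0316,-0.0325,0],[0,0,0],1],[[0.0316,-0.0325,0],[0,0,0],1],[[0.0316,-0.0325,0],[0,0,0],1],[[0.0316,-0.0325,0],[0,0,0],1],[[0.0316,-0.0325,0],[0,0,0],1]]'
python3 -m inch '[[[0,0,0],[0,0,0],1],[[0,0,0],[0,0,0],1],[[0,0,0],[0,0,0],1],[[0,0,0],[0,0,0],1]]'
python3 -c "
from h import *
go(.5834,-.0317,.055)
a,d=manip.grab_frame('top'); cv2.imwrite('pics/top1.png',a[:,:,::-1])"
```

```text
time: 8.9
tool_pos: [0.5836, -0.0295, 0.1986]
tool_rot: [-0.0, 0.987, 0.163, -0.0]
contact_force: [1.0, -0.6, 0.4]
gripper_width: 0.998
grasp_force: 0.0
time: 9.3
tool_pos: [0.5829, -0.0325, 0.199]
tool_rot: [0.0, 0.987, 0.162, -0.0]
contact_force: [-0.2, -0.3, 0.4]
gripper_width: 0.999
grasp_force: 0.0
pos [ 0.5829 -0.0325  0.199 ] go [ 0.0008 -0.0006  0.144 ] t 9.3 w 0.999 F [-0.2 -0.3  0.4]
```

View pics/top1.png

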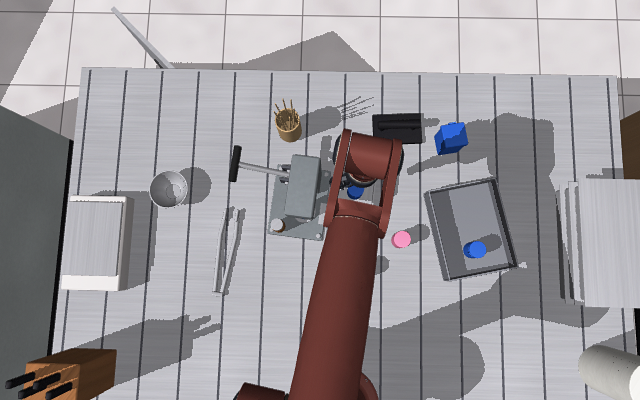

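Tin_a stands upright in the tote at (475,250), and everything else is unmoved. Going down on tin_b.

```bash
python3 -m inch '[[[0,0,0.03],[0,0,0],1],[[0,0,0.03],[0,0,0],1],[[0,0,0.03],[0,0,0],1],[[0,0,0.03],[0,0,0],1],[[0,0,0.023],[0,0,0],1],[[0,0,0],[0,0,0],1],[[0,0,0],[0,0,0],1]]'
python3 -m inch '[[[0,0,0],[0,0,0],0],[[0,0,0],[0,0,0],0],[[0,0,0],[0,0,0],0],[[0,0,0],[0,0,0],0],[[0,0,0],[0,0,0],0],[[0,0,0],[0,0,0],0],[[0,0,0],[0,0,0],0],[[0,0,0],[0,0,0],0]]'
python3 -m inch '[[[0,0,-0.02],[0,0,0],0],[[0,0,-0.04],[0,0,0],0],[[0,0,-0.04],[0,0,0],0],[[0,0,-0.02],[0,0,0],0],[[0,0,0],[0,0,0],0],[[0,0,0],[0,0,0],0]]'
python3 -c "
from h import *
go(.5377,-.3363,.06)"
```

```text
time: 10.05
tool_pos: [0.5832, -0.032, 0.0565]
tool_rot: [-0.0, 0.987, 0.162, -0.0]
contact_force: [0.7, -0.5, 0.2]
gripper_width: 0.997
grasp_force: 0.0
time: 10.85
tool_pos: [0.5848, -0.0316, 0.0583]
tool_rot: [0.001, 0.987, 0.163, 0.002]
contact_force: [-1.8, 0.1, 6.7]
gripper_width: 0.521
grasp_force: 61.7
time: 11.45
tool_pos: [0.5829, -0.0312, 0.1755]
tool_rot: [-0.0, 0.987, 0.163, -0.0]
contact_force: [-1.1, -0.5, -2.0]
gripper_width: 0.52
grasp_force: 61.3
pos [ 0.5829 -0.0312  0.1755] go [-0.1407  0.2745  0.1155] t 11.45 w 0.52 F [-1.1 -0.5 -2. ]
```

```bash
python3 -m inch '[[[-0.0176,0.0343,0],[0,0,0],0],[[-0.0176,0.0343,0],[0,0,0],0],[[-0.0176,0.0343,0],[0,0,0],0],[[-0.0176,0.0343,0],[0,0,0],0],[[-0.0176,0.0343,0],[0,0,0],0],[[-0.0176,0.0343,0],[0,0,0],0],[[-0.0176,0.0343,0],[0,0,0],0],[[-0.0176,0.0343,0],[0,0,0],0]]'
python3 -m inch '[[[0,0,0],[0,0,0],0],[[0,0,0.035],[0,0,0],0],[[0,0,0.035],[0,0,0],0],[[0,0,0.025],[0,0,0],0],[[0,0,0.015],[0,0,0],0],[[0,0,0],[0,0,0],0],[[0,0,0],[0,0,0],0],[[0,0,0],[0,0,0],0]]'
python3 -c "
from h import *
go(.5377,-.3363,.059)"
```

```text
time: 12.25
tool_pos: [0.5363, -0.3369, 0.1725]
tool_rot: [-0.002, 0.987, 0.163, -0.002]
contact_force: [0.2, -0.0, -0.9]
gripper_width: 0.521
grasp_force: 61.5
time: 13.05
tool_pos: [0.5388, -0.3368, 0.0676]
tool_rot: [0.001, 0.987, 0.163, 0.001]
contact_force: [-0.4, 0.2, -0.9]
gripper_width: 0.522
grasp_force: 61.8
pos [ 0.5388 -0.3368  0.0676] go [-0.0009 -0.0008  0.0086] t 13.05 w 0.522 F [-0.4  0.2 -0.9]
```

```bash
python3 -m inch '[[[0,0,0.005],[0,0,0],0],[[0,0,0.003],[0,0,0],0],[[0,0,0],[0,0,0],0],[[0,0,0],[0,0,0],0]]'
python3 -m inch '[[[0,0,0],[0,0,0],1],[[0,0,0],[0,0,0],1],[[0,0,0],[0,0,0],1],[[0,0,0],[0,0,0],1],[[0,0,0],[0,0,0],1],[[0,0,0],[0,0,0],1],[[0,0,0],[0,0,0],1]]'
python3 -m inch '[[[0,0,-0.02],[0,0,0],1],[[0,0,-0.04],[0,0,0],1],[[0,0,-0.04],[0,0,0],1],[[0,0,-0.04],[0,0,0],1],[[0,0,-0.04],[0,0,0],1],[[0,0,-0.04],[0,0,0],1],[[0,0,-0.02],[0,0,0],1],[[0,0,0],[0,0,0],1]]'
python3 -c "
from h import *
go(.617,.276,.30)"
```

```text
time: 13.45
tool_pos: [0.5385, -0.3368, 0.0593]
tool_rot: [0.0, 0.987, 0.163, 0.0]
contact_force: [-0.4, 0.5, 3.3]
gripper_width: 0.522
grasp_force: 62.0
time: 14.15
tool_pos: [0.5381, -0.3364, 0.0583]
tool_rot: [-0.0, 0.987, 0.163, -0.0]
contact_force: [-0.4, -0.5, -0.1]
gripper_width: 0.995
grasp_force: 0.0
time: 14.95
tool_pos: [0.5395, -0.3375, 0.3036]
tool_rot: [0.003, 0.987, 0.163, 0.003]
contact_force: [0.4, 0.0, -0.1]
gripper_width: 0.998
grasp_force: 0.0
pos [ 0.5395 -0.3375  0.3036] go [ 0.2704 -0.5562  0.0008] t 14.95 w 0.998 F [ 0.4  0.  -0.1]
```

```bash
python3 -m inch '[[[0.017,-0.0347,0],[0,0,0],1],[[0.017,-0.0347,0],[0,0,0],0],[[0.017,-0.0347,0],[0,0,0],0],[[0.017,-0.0347,0],[0,0,0],0],[[0.017,-0.0347,0],[0,0,0],0],[[0.017,-0.0347,0],[0,0,0],0],[[0.017,-0.0347,0],[0,0,0],0],[[0.017,-0.0347,0],[0,0,0],0]]'
python3 -m inch '[[[0.017,-0.0347,0],[0,0,0],0],[[0.017,-0.0347,0],[0,0,0],0],[[0.017,-0.0347,0],[0,0,0],0],[[0.017,-0.0347,0],[0,0,0],0],[[0.017,-0.0347,0],[0,0,0],0],[[0.017,-0.0347,0],[0,0,0],0],[[0.017,-0.0347,0],[0,0,0],0],[[0.017,-0.0347,0],[0,0,0],0]]'
python3 -m inch '[[[0,0,0],[0,0,0],0],[[0,0,0],[0,0,0],0],[[0,0,0],[0,0,0],0]]'
python3 - <<'E'
from h import *
go(.617,.276,.25)
a,d=manip.grab_frame('top'); w=cloud('top',d); cv2.imwrite('pics/top2.png',a[:,:,::-1])
f=np.load("top0.npz")["d"]
m=np.zeros(d.shape,bool); m[165:290,425:515]=1
hsv=cv2.cvtColor(a,cv2.COLOR_RGB2HSV); m&=(hsv[...,0]>105)&(hsv[...,0]<130)&(hsv[...,1]>150)&(w[...,2]>.06)
n,l,st,_=cv2.connectedComponentsWithStats(m.astype(np.uint8))
for i in range(1,n):
    p=w[l==i]
    if len(p)>40: print(len(p),p[:,2].mean(),cv2.minEnclosingCircle(p[:,:2].astype(np.float32)))
E
```

```text
time: 15.75
tool_pos: [0.577, -0.0282, 0.2956]
tool_rot: [-0.001, 0.987, 0.163, -0.002]
contact_force: [1.2, -0.2, 0.4]
gripper_width: 0.004
grasp_force: 0.0
time: 16.55
tool_pos: [0.6167, 0.2781, 0.2953]
tool_rot: [0.0, 0.987, 0.163, -0.002]
contact_force: [-0.1, -0.6, 0.1]
gripper_width: 0.002
grasp_force: 0.0
time: 16.85
tool_pos: [0.6171, 0.2757, 0.2967]
tool_rot: [0.0, 0.987, 0.162, -0.001]
contact_force: [-0.6, -0.6, 0.2]
gripper_width: 0.002
grasp_force: 0.0
pos [0.6171 0.2757 0.2967] go [ 0.0001 -0.0004  0.0467] t 16.85 w 0.002 F [-0.6 -0.6  0.2]
226 0.06747042126469197 ((0.5386034846305847, -0.3357904255390167), 0.023150566965341568)
233 0.06717061745886067 ((0.4274319112300873, -0.35768646001815796), 0.022817688062787056)
```

View pics/top2.png

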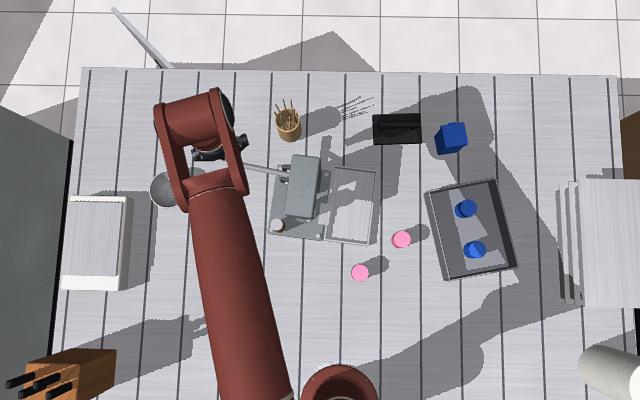

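Both tins stand in the tote at (466,208) and (475,250), tops at 67 mm, and the gripper is over the bar. Descending in steps.

```bash
python3 -m inch '[[[0,0,0.025],[0,0,0],0],[[0,0,0.021],[0,0,0],0],[[0,0,0],[0,0,0],0],[[0,0,0],[0,0,0],0]]'
python3 -m inch '[[[0,0,0.005],[0,0,0],0],[[0,0,0.005],[0,0,0],0],[[0,0,0.005],[0,0,0],0],[[0,0,0],[0,0,0],0],[[0,0,0],[0,0,0],0]]'
python3 -m inch '[[[0,0,0.007],[0,0,0],0],[[0,0,0.007],[0,0,0],0],[[0,0,0.006],[0,0,0],0],[[0,0,0],[0,0,0],0],[[0,0,0],[0,0,0],0]]'
```

```text
time: 17.3
tool_pos: [0.6174, 0.2757, 0.2522]
tool_rot: [0.0, 0.987, 0.162, -0.0]
contact_force: [-0.7, 0.3, 0.9]
gripper_width: -0.001
grasp_force: 0.0
time: 17.8
tool_pos: [0.618, 0.2772, 0.2385]
tool_rot: [-0.0, 0.987, 0.163, 0.001]
contact_force: [1.4, 1.9, 3.8]
gripper_width: 0.005
grasp_force: 1.8
time: 18.3
tool_pos: [0.6179, 0.2774, 0.2187]
tool_rot: [-0.001, 0.987, 0.163, 0.001]
contact_force: [-0.9, 3.4, 5.4]
gripper_width: -0.001
grasp_force: 2.7
```

```bash
python3 -m inch '[[[0,0,0.007],[0,0,0],0],[[0,0,0.007],[0,0,0],0],[[0,0,0.006],[0,0,0],0],[[0,0,0],[0,0,0],0],[[0,0,0],[0,0,0],0]]'
python3 -m inch '[[[0,0,0.005],[0,0,0],0],[[0,0,0.005],[0,0,0],0],[[0,0,0.002],[0,0,0],0],[[0,0,0],[0,0,0],0],[[0,0,0],[0,0,0],0],[[0,0,0],[0,0,0],0],[[0,0,0],[0,0,0],0],[[0,0,0],[0,0,0],0]]'
python3 - <<'E'
from h import *
go(.617,.276,.186)
for n in("scene","top"):
    a,d=manip.grab_frame(n); w=cloud(n,d)
    if n=="scene": cv2.imwrite('pics/s3.png',cv2.resize(a[110:260,290:490,::-1],None,fx=4,fy=4,interpolation=cv2.INTER_CUBIC))
    print(n,[(np.round(r["point"],3),round(r["score"],2)) for r in manip.look_for(n,"lever_bar")])
E
```

```text
time: 18.8
tool_pos: [0.6182, 0.2776, 0.1993]
tool_rot: [-0.001, 0.987, 0.163, 0.001]
contact_force: [-0.2, 3.0, 7.0]
gripper_width: -0.003
grasp_force: 3.4
time: 19.6
tool_pos: [0.6183, 0.278, 0.188]
tool_rot: [-0.001, 0.987, 0.163, 0.002]
contact_force: [-0.2, 3.8, 7.9]
gripper_width: -0.0
grasp_force: 3.9
pos [0.6183 0.278  0.188 ] go [-0.0019  0.0015  0.002 ] t 19.6 w -0.0 F [-0.2  3.8  7.9]
scene [(array([0.622, 0.272, 0.156]), 0.52)]
top [(array([0.758, 0.156, 0.084]), 0.69), (array([0.606, 0.201, 0.163]), 0.48), (array([0.547, 0.063, 0.023]), 0.46)]
```

View pics/s3.png

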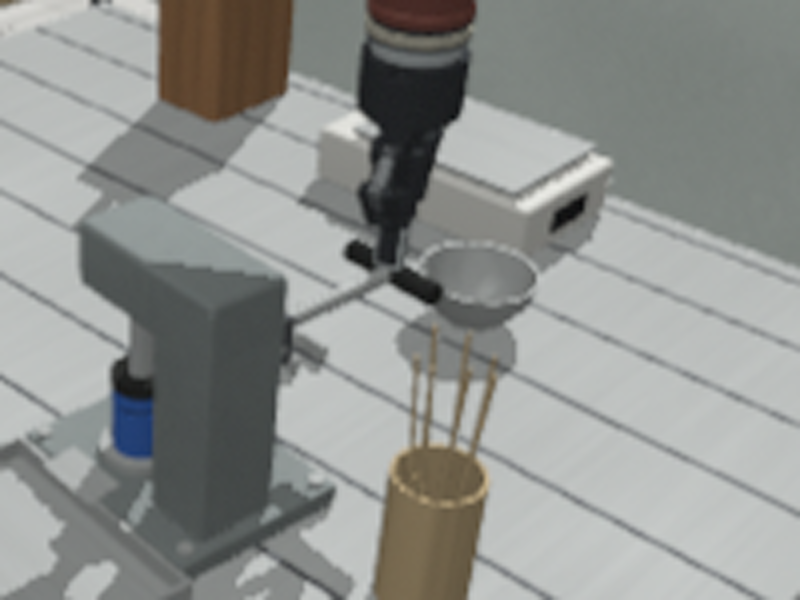

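The picture shows the fingertips on the bar at crop pixel (390,265), the arm about level, and the ram on the clamped tin. The tip height gives about 0.40 rad with about 8 N, which agrees with the rod height. I'm handing in.

```bash
python3 -c "
from h import *
print(manip.job_done())"
```

```text
the job is handed in; nothing more can be done
None
```

I handed the job in at about 20 s on the robot's clock, with both tins upright in the tote and the closed gripper holding the lever at about 0.40 rad with about 8 N; the hand-in call returned no verdict.

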